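# Collect planed tool handles from the catch tray into the carry tote

## Robot

A 6-joint arm with a two-finger parallel gripper is mounted at the origin on the work surface. World frame = base frame: x ahead of the robot, y to its left, z up, the work surface at z = 0. Lengths are in m, angles in rad, forces in N, time in s.
With the tool pointing down it reaches from about 0.325 to 0.775 m from the base axis. Payload 9.3 kg.
Tool frame: the origin (TCP) lies midway between the tips of the shut fingers; the grasp point (between the pads) lies 19 mm behind it; z points along the fingers, y is the line along which they close (so a half turn about z gives the same grasp; the last joint's range is limited). The gripper opens to 85 mm and grips with 20 to 120 N. Pads are 22 mm wide; open, the fingers measure 114 mm over their backs; the gripper's body (76 mm by 85 mm) begins 54 mm behind the grasp point. The pads swing forward as they close: fully open they stand 13 mm farther back than shut.
Start: joints at [-1.299, 0.259, 0.021, 1.334, 0, 1.418], TCP at [0.227, -0.501, 0.231] pointing down, gripper open.
Joint ranges: [-3.04, 3.04], [-0.91, 1.82], [-1.04, 1.36], [-1.92, 1.95], [-1.52, 1.45], [-3.14, 3.14]. Speed limits (rad/s): [2.22, 2.22, 2.79, 3.14, 3.14, 3.14].

## Interface

Orientations are given as [roll, pitch, yaw] about the fixed x, y, z axes, in that order (R = Rz(yaw) Ry(pitch) Rx(roll)).
In Python, from bench import r gives the robot as it stands.
- The arm moves only by the tool play_rows, never from a script. Its argument "plan" is a list of rows, each an object with "slide": the shift along the tool's x, y, z scaled (see below), a list of three; "rot": the turn, a rotation vector about the tool's x, y, z scaled (see below), a list of three; "jaw": the closure, from 0 (fully open) to 1 (shut). A call has 1 to 8 rows; each row is the pose to reach, as a shift and turn from the pose commanded when the call began, along the tool's axes at that moment; what a row does not reach only later rows make up. The controller multiplies each number of a shift by 0.5 m and each number of a turn by 45 degrees. A row lasts 1/10 s, in which the tool goes at most 50 mm and 8.59 degrees, less where a joint would pass 70% of its speed; a pose out of reach is approached as far as the arm can. A call with a number of a shift or a turn outside -1 to 1 is refused whole. A call with a gripper value outside its range is refused whole. The fingers move at their own pace and stop on an object; the grip force is fixed at half the most. Time passes only in rows, so rows that repeat a pose let the fingers close. It gives the time, the measured TCP pose, the force, the opening and the grip force at its end, in the units of the state.
- r.state(): the state, without advancing time (a new reading comes with each control period).
- r.camera(name): name is "scene" or "side" or "wrist"; returns the picture (384x512x3 uint8, red, green, blue); there is no depth.
- r.get_calibration(name): a dict with "mtx" (3x3 intrinsics, pixels), "k1" (the pictures are not rectified: a ray, as slopes to the right and down, at radius r is drawn at 1 + k1 r^2 times it, then the intrinsics apply), "eye" and "orientation" of the camera in the world. Camera axes: x right, y up, looking along -z (the intrinsics and any distortion apply to the point x, -y, -z); pixel columns grow to the right and rows downward; lengths in m; the calibration is good to about 2 mm. A picture is of the moment at which its call begins: read the wrist's pose just before it. get_calibration takes no time and is no camera call; for the wrist camera it gives the pose at the moment of the call.
- r.sign_off(): hands the job in; it is judged then, once.
Trained networks look in the newest picture that a camera, given by its name, has taken for a name from the list of things; names that differ only in an ending like _2 or _b are one class to them, and where a whole thing is asked for, a point or a joint stands for the part that bears it (a point fixed in the world has none). Each returns a list of dicts, best first, with "score" (0 to 1); they miss things now and then, are a little off and sometimes report something else, mostly with a low value. They report only what shows in the picture. A call takes as long as a camera call.
- r.recognise(target, camera): "extent" ([left, top, right, bottom] in pixels, round what is visible of it).
- r.cut_out(target, camera): "region" (384x512 bool, what is visible of it) and "extent" ([left, top, right, bottom] in pixels, round what is visible of it).
The state is a dict: "t": time; "joints": joint angles; "dq": joint speeds; "tau": joint torques, N m; "tcp_pos": TCP position; "tcp_rot": TCP orientation; "force": force on the tool from outside, world axes, zero at the start; "ft_torque": the same for the moment, N m; "opening": opening from 0.0 (shut) to 1.0 (fully open); "gripper_force": force on a finger pad.
Only numpy, scipy, OpenCV 4.12 (cv2) and the standard library are available. Lean on these libraries where they do the work, as an engineer would, in place of code of your own. Each camera call takes 0.05 s, during which the arm holds its last target. There are 200 camera calls.

## Task

Swing the tote's red carry handle over to the far side until it snaps home at its end stop, clear of the mouth; then collect the two finished tool handles (brass ferrule) from the planer's catch tray, under its guard, and lay them flat in the tote, without dropping them. Leave the rough dark blank where it lies in the tray and do not disturb the jar or the mallet.

Things in the scene. Friction and masses are not known exactly. Their poses are not given: they have to be found in the camera images.
- machine: green bench handle planer with a steel catch tray on its robot side; fixed. Origin: on the table under the middle of the tray; x points from the tray into the machine, z up. Tray 240 (x) x 320 (y), floor top at z 12, near lip (x -120) 26 high, side walls (y +-157) 36 high. Green casing from x 120 to 340, 140 high
- guard_edge (a point): middle of the front edge of the flat clear guard (yellow rim, 14 thick, 312 wide) over the tray, at machine x -36, underside z 212. From here it covers all the tray towards +x: a gripper pointing straight down cannot reach the middle of the parts, one leaning about 40 degrees, fingers pointing towards machine +x, can
- tote: shallow open plywood tote, 240 (x) x 220 (y) x 55 high (a steel ear on its +y side, carrying the catch ball, and the handle arms stand 115 high), walls and floor 6 thick; fixed to the bench. Origin: centre of its underside; x points away from the robot (towards the side where the carry handle must go), z up
- handle (a joint): carry handle's swing, rad. 0: folded, leaning to the tote's -x side; 0.97: upright; 2.0: seated at its end stop on the +x side. At q the bar lies in the tote frame at x = -130 cos(q+0.6), z = 45 + 130 sin(q+0.6) (mm). Stiff pivots (0.2 N m): it stays where it is left. From 1.7 a spring ball resists; past it (1.95) it is held at the stop
- handle_grip (a point): middle of the carry handle's red round grip bar, 20 mm dia, 130 long along the tote's y axis; on its axis; moves with the handle
- handle_pivot (a point): middle of the carry handle's hinge axis, 45 mm above the tote's underside, over the tote's centre; axis along tote y; the bar is 130 mm from it
- part_a: finished wooden tool handle in the catch tray, 150 mm long: pale flat-sided barrel 104 long x 32 wide x 28 high, darker butt 22 x 38 x 30 high at the -x end, round brass ferrule 24 dia x 25 at the +x end. About 0.12 kg (varies), balanced near mid-length. Origin: centre of its underside; x along its length, within 0.15 rad of the machine's x; z up
- part_b: finished wooden tool handle in the catch tray, 150 mm long: pale flat-sided barrel 104 long x 32 wide x 28 high, darker butt 22 x 38 x 30 high at the -x end, round brass ferrule 24 dia x 25 at the +x end. About 0.12 kg (varies), balanced near mid-length. Origin: centre of its underside; x along its length, within 0.15 rad of the machine's x; z up
- blank: rough dark unfinished blank, 150 x 38 x 30 high, no brass, lying in the tray beside the finished ones; must stay there. Origin: centre of its underside; x along its length. The three lie side by side about 85 mm apart in any order
- jar: amber jar with steel cap, 64 dia x 90 high; bystander. Origin: centre of its underside
- mallet: turned wooden carving mallet standing on its head, 80 dia head, 212 high; bystander. Origin: centre of its underside

How it is judged:
By the outcome, as a careful person would: the job done as asked, in the order asked, and still so for the second after the job is handed in, with the robot touching nothing.
It also fails if it takes over 72 s, if anything falls off the work surface, if the arm or the gripper's body presses on something with over 40 N, if the wrist force passes 120 N, or if a joint passes its speed limit or range.

## Working session

There is one attempt and no reset: what is moved stays moved. The work goes in short steps, Python scripts to look and compute and a tool call to move; the robot and the scene stay as the last step left them, time stands still between calls to the robot, and variables do not carry over. Pictures are saved under pics/ and viewed, at most 10 in all, crops included, and the job is handed in when it is done.

Besides the shell and the picture viewer there is one more tool, called after "Request:" by a JSON object that holds its "api" and its "payload". play_rows: Moves the arm, as the interface text tells. Its arguments: {"type":"object","properties":{"plan":{"type":"array"}},"required":["plan"]}

```bash
ls; mkdir -p pics
python3 - <<'E'
from bench import r
import cv2,numpy as np
for c in("scene","side"):
    im=r.camera(c); cv2.imwrite(f"pics/{c}0.png",im[:,:,::-1]); k=r.get_calibration(c); print(c,k)
    for t in("part_a","blank","handle_grip","tote","machine","jar","mallet","guard_edge"):
        try: print(t,[(round(d["score"],2),np.round(d["extent"]).tolist()) for d in r.recognise(t,c)[:4]])
        except Exception as e: print(t,e)
print(r.state())
E
```

```text
pics
scene {'mtx': array([[422.73455921,   0.        , 254.8385727 ],
       [  0.        , 422.73455921, 190.5758754 ],
       [  0.        ,   0.        ,   1.        ]]), 'k1': -0.13552960514295015, 'eye': array([0.47146437, 0.45385796, 1.49292572]), 'orientation': array([0.32018404, 0.00409282, 3.13054312])}
part_a [(0.65, [232.0, 165.0, 260.0, 177.0])]
blank [(0.69, [148.0, 84.0, 282.0, 197.0]), (0.39, [254.0, 125.0, 261.0, 134.0]), (0.16, [241.0, 218.0, 278.0, 294.0])]
handle_grip [(0.56, [255.0, 218.0, 280.0, 293.0])]
tote [(0.17, [250.0, 219.0, 279.0, 296.0])]
machine [(0.75, [150.0, 84.0, 281.0, 195.0])]
jar [(0.78, [244.0, 61.0, 257.0, 90.0]), (0.19, [253.0, 122.0, 261.0, 135.0])]
mallet [(0.77, [254.0, 338.0, 278.0, 363.0])]
guard_edge [(0.63, [148.0, 86.0, 280.0, 199.0])]
side {'mtx': array([[421.36530216,   0.        , 251.26164737],
       [  0.        , 421.36530216, 202.17971042],
       [  0.        ,   0.        ,   1.        ]]), 'k1': -0.12927879478716847, 'eye': array([-0.22366346,  0.71692471,  0.94519255]), 'orientation': array([ 8.93277341e-01,  2.35055013e-03
[... 431 characters left out ...]
[(0.84, [188.0, 118.0, 321.0, 243.0])]
{'t': 0.9, 'joints': array([-1.29855506e+00,  2.58564597e-01,  2.15225295e-02,  1.33369648e+00,
        1.88437407e-05,  1.41823260e+00]), 'dq': array([-0.00106772, -0.00016497,  0.00033618, -0.00230446,  0.00102198,
        0.00090054]), 'tau': array([ 8.86940961e-04, -5.55368578e+01,  3.44734025e+01,  1.60086220e-03,
       -1.96122428e-04,  3.11595805e-06]), 'tcp_pos': array([ 0.22669933, -0.50111263,  0.23130685]), 'tcp_rot': array([ 3.14153268e+00, -9.84359545e-06,  4.24804994e-01]), 'force': array([0.75717604, 0.47518808, 0.67128216]), 'ft_torque': array([ 0.00715933, -0.00567597, -0.01226715]), 'gripper_force': 0.0, 'opening': 0.9988461232499549}
```

Run:
```python
import cv2,numpy as np
a=cv2.imread("pics/scene0.png");b=cv2.imread("pics/side0.png")
cv2.imwrite("pics/sceneC.png",cv2.resize(a[60:380,130:330],None,fx=2.5*0.75,fy=2.5*0.75,interpolation=cv2.INTER_CUBIC))
cv2.imwrite("pics/sideC.png",cv2.resize(b[100:360,90:340],None,fx=2.3,fy=2.3,interpolation=cv2.INTER_CUBIC))
```

```text
(no output)
```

View pics/sceneC.png

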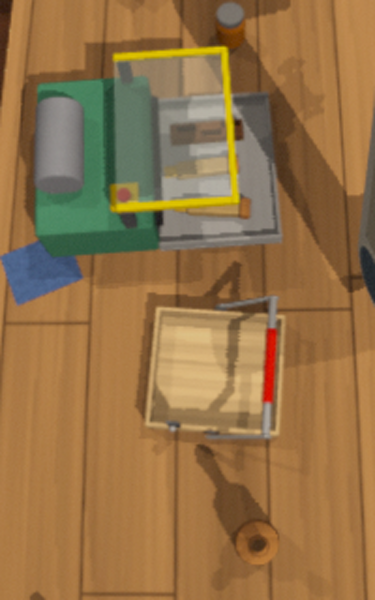

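View pics/sideC.png

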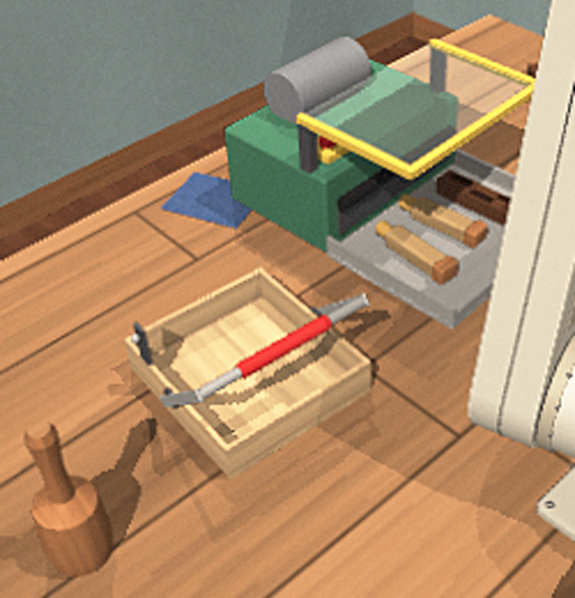

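The scene view shows the tray at the top with, from top to bottom, the blank, a finished part and another finished part. The tote is below it with the red bar on its right (robot) side, and the mallet is at the bottom. The side view agrees. Next I fit the poses.

```bash
cat > h.py <<'E'
from bench import r
import numpy as np, cv2
from scipy.optimize import least_squares
from scipy.spatial.transform import Rotation as R
def proj(k,P):
    Rm=R.from_euler('xyz',k['orientation']).as_matrix()
    c=(np.atleast_2d(P)-k['eye'])@Rm
    s=np.c_[c[:,0],-c[:,1]]/(-c[:,2:3]); s=s*(1+k['k1']*(s**2).sum(1,keepdims=True))
    return s*k['mtx'][0,0]+k['mtx'][:2,2]
def T(p,P):  # p=x,y,yaw ; P local pts
    c,s=np.cos(p[2]),np.sin(p[2]); P=np.atleast_2d(P).astype(float)
    return np.c_[p[0]+c*P[:,0]-s*P[:,1],p[1]+s*P[:,0]+c*P[:,1],P[:,2]]
def fit(obs,p0):  # obs: list of (calib, pixels, local pts)
    f=lambda p:np.concatenate([(proj(k,T(p,L))-px).ravel() for k,px,L in obs])
    s=least_squares(f,p0,loss='soft_l1',f_scale=2); return s.x,f(s.x).reshape(-1,2)
E
python3 - <<'E'
from h import *
ks,kd=r.get_calibration("scene"),r.get_calibration("side")
S=lambda L:np.array(L)/1.875+[130,60]
D=lambda L:np.array(L)/2.3+[90,100]
mm=lambda L:np.array(L)/1000
tote=[(ks,S([(157,308),(285,317),(279,434),(148,426)]),mm([(120,-110,55),(-120,-110,55),(-120,110,55),(120,110,55)])),
 (kd,D([(262,270),(125,342),(230,447),(372,365)]),mm([(120,-110,55),(120,110,55),(-120,110,55),(-120,-110,55)]))]
p,e=fit(tote,[.5,.5,0]);print("tote",p.round(4));print(e.round(1).tolist())
q=0
for q in(0,.1,.2):
  b=mm([(-130*np.cos(q+.6),0,45+130*np.sin(q+.6))]);print("bar",q,T(p,b),(proj(ks,T(p,b))-[130,60])*1.875,(proj(kd,T(p,b))-[90,100])*2.3)
m=[(ks,S([(225,48),(238,205),(269,94),(281,241)]),mm([(-36,-156,226),(-36,156,226),(-120,-157,36),(-120,157,36)])),
 (kd,D([(535,85),(412,172),(452,322)]),mm([(-36,-156,226),(-36,156,226),(-120,157,26)]))]
p,e=fit(m,[.5,.15,0]);print("machine",p.round(4));print(e.round(1).tolist())
for n,P in(("jar",(253,76)),("mallet",(266,350))):
  s=least_squares(lambda v:(proj(ks,[[v[0],v[1],.09 if n=="jar" else .21]])-P).ravel(),[.5,.3]);print(n,s.x)
pa=[(ks,S([(251,208)]),mm([(-75,0,42)])),(kd,D([(447,278),(383,229)]),mm([(-75,0,27),(75,0,24)]))]
pb=[(kd,D([(478,240),(404,199)]),mm([(-75,0,27),(75,0,24)])),(ks,S([(239,167)]),mm([(-75,0,42)]))]
for o in(pa,pb):
  o=[(k,px,L+[0,0,0]) for k,px,L in o]; q,e=fit(o,p);print("part",q.round(4),e.round(1).tolist())
E
```

```text
tote [ 0.5046  0.2161 -0.074 ]
[[0.4, -0.5], [0.6, -1.2], [0.8, 0.3], [-0.7, -0.1], [-0.5, -0.6], [-0.4, -0.6], [-0.7, 2.4], [0.2, -1.1]]
bar 0 [[0.39757654 0.22402824 0.11840352]] [[278.21488531 367.33899493]] [[294.25283853 363.50243639]]
bar 0.1 [[0.40541918 0.22344695 0.1287483 ]] [[273.97431785 366.07402064]] [[289.69244406 353.67067571]]
bar 0.2 [[0.41425256 0.22279224 0.13825629]] [[269.07627725 364.83765435]] [[284.6491057  343.84583396]]
machine [ 0.5092 -0.1898  0.0682]
[[0.2, 0.7], [0.6, 0.4], [-1.1, 0.9], [0.6, -1.4], [2.7, -1.0], [-1.7, 1.0], [-0.0, -2.0]]
jar [ 0.47402654 -0.48042145]
mallet [0.44509033 0.5147853 ]
part [ 0.5118 -0.1084 -0.1147] [[0.2, 0.8], [0.5, -0.5], [-0.2, -0.5]]
part [ 0.5361 -0.1926 -0.001 ] [[-0.4, 0.2], [0.3, 0.4], [-0.2, -0.4]]
```

```bash
cat >> h.py <<'E'
TOTE=(0.5046,0.2161,-0.074); MACH=(0.5092,-0.1898,0.0682)
def rel(targets,base=None):  # targets: (pos, euler); prints slide & rot in move units
    s=r.state(); p0,e0=(s['tcp_pos'],s['tcp_rot']) if base is None else base
    R0=R.from_euler('xyz',e0)
    for p,e in targets:
        sl=R0.inv().apply(np.array(p)-p0)/.5; ro=(R0.inv()*R.from_euler('xyz',e)).as_rotvec()/(np.pi/4)
        print(sl.round(3).tolist(),ro.round(3).tolist(),"rows %.1f/%.1f"%(np.linalg.norm(sl)*10,np.linalg.norm(ro)*45/8.59))
def bar(q): return T(TOTE,[[-.13*np.cos(q+.6),0,.045+.13*np.sin(q+.6)]])[0]
E
python3 - <<'E'
from h import *
y=np.pi/2-.074
print(bar(.16))
rel([((.38,-.1,.32),(np.pi,0,1.1)),((.409,.223,.22),(np.pi,0,y))])
E
```

```text
[0.4106292  0.22306656 0.13455979]
[0.61, -0.605, -0.177] [0.0, 0.0, -0.86] rows 8.8/4.5
[0.929, -1.169, 0.023] [0.0, 0.0, -1.365] rows 14.9/7.2
```

Request:
{"api": "play_rows", "payload": {"plan": [{"slide": [0.05,-0.05,-0.17],"rot": [0,0,-0.1],"jaw": 0},{"slide": [0.61,-0.605,-0.177],"rot": [0,0,-0.86],"jaw": 0},{"slide": [0.61,-0.605,-0.177],"rot": [0,0,-0.86],"jaw": 0},{"slide": [0.61,-0.605,-0.177],"rot": [0,0,-0.86],"jaw": 0},{"slide": [0.61,-0.605,-0.177],"rot": [0,0,-0.86],"jaw": 0},{"slide": [0.61,-0.605,-0.177],"rot": [0,0,-0.86],"jaw": 0},{"slide": [0.61,-0.605,-0.177],"rot": [0,0,-0.86],"jaw": 0},{"slide": [0.61,-0.605,-0.177],"rot": [0,0,-0.86],"jaw": 0}]}}

```text
t: 1.7
tcp_pos: [0.3578, -0.156, 0.3139]
tcp_rot: [3.141, 0.0, 1.1]
force: [0.8, -1.4, 0.0]
opening: 1.0
gripper_force: 0.0
```

Run:
```python
from h import *
y=np.pi/2-.074
s=r.state();print(s['t'],s['tcp_pos'],s['tcp_rot'],s['joints'])
rel([((.409,.223,.22),(np.pi,0,y))])
```

```text
1.7 [ 0.35780976 -0.1560373   0.31385205] [3.14061538e+00 1.07554048e-04 1.09968763e+00] [-6.27098719e-01 -3.16396877e-02 -1.09213161e-01  1.49224074e+00
  4.55789773e-05  1.41480627e+00]
[0.722, -0.253, 0.187] [0.001, 0.0, -0.506] rows 7.9/2.6
```

Request:
{"api": "play_rows", "payload": {"plan": [{"slide": [0.7,-0.25,0.1],"rot": [0,0,-0.506],"jaw": 0},{"slide": [0.7,-0.25,0.1],"rot": [0,0,-0.506],"jaw": 0},{"slide": [0.7,-0.25,0.1],"rot": [0,0,-0.506],"jaw": 0},{"slide": [0.7,-0.25,0.1],"rot": [0,0,-0.506],"jaw": 0},{"slide": [0.7,-0.25,0.1],"rot": [0,0,-0.506],"jaw": 0},{"slide": [0.7,-0.25,0.1],"rot": [0,0,-0.506],"jaw": 0},{"slide": [0.7,-0.25,0.1],"rot": [0,0,-0.506],"jaw": 0},{"slide": [0.7,-0.25,0.1],"rot": [0,0,-0.506],"jaw": 0}]}}

```text
t: 2.5
tcp_pos: [0.4046, 0.214, 0.2628]
tcp_rot: [-3.141, -0.0, 1.5]
force: [-0.6, -1.0, -0.3]
opening: 0.999
gripper_force: 0.0
```

Run:
```python
from h import *
y=np.pi/2-.074
im=r.camera("wrist");k=r.get_calibration("wrist");cv2.imwrite("pics/w1.png",im[:,:,::-1])
d=r.recognise("handle_grip","wrist");print([(x['score'],x['extent']) for x in d][:2])
for q in(0,.1,.2,.3):print(q,proj(k,bar(q)))
s=r.state();print(s['t'],s['tcp_pos'],s['tcp_rot'],s['joints'])
b=bar(.16)
rel([((b[0],b[1],.117),(np.pi,0,y))])
```

```text
[(0.81, [255.0, 0.0, 372.8, 296.0])]
0 [[245.78920168 164.45646738]]
0.1 [[254.85814036 167.55172372]]
0.2 [[265.7700002  170.60512967]]
0.3 [[278.48435725 173.55108506]]
2.6 [0.40471747 0.21341761 0.26253731] [-3.14036027e+00 -7.11724319e-05  1.50167321e+00] [ 3.01183853e-01  9.26026321e-02 -1.08250938e-01  1.37106585e+00
  5.12351103e-04  1.94110297e+00]
[0.02, 0.011, 0.291] [-0.002, -0.0, 0.006] rows 2.9/0.0
```

View pics/w1.png

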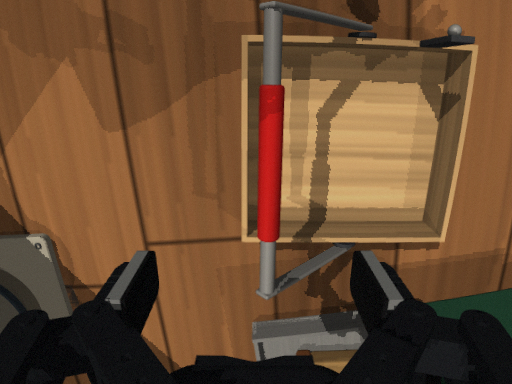

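The red bar runs from (272,85) to (268,240). That centre, about (270,163), matches q≈0.23 and sits between the open fingers.

Run:
```python
from h import *
y=np.pi/2-.074
k=r.get_calibration("wrist")
px=np.array([(243,37),(477,45),(442,241),(243,241)]);L=np.array([(-120,110,55),(120,110,55),(120,-110,55),(-120,-110,55)])/1e3
print(fit([(k,px,L)],TOTE))
b=bar(.23);print(b)
s=r.state();print(s['tcp_pos'])
rel([((b[0],b[1],.123),(np.pi,0,y))])
# trajectory from that pose
rel([(bar(q)+[0,0,-.019],(np.pi,0,y)) for q in (.5,.8,1.1,1.4,1.65,1.85,2.0,2.03)],base=(b+[0,0,-.019],(np.pi,0,y)))
```

```text
(array([ 0.51113416,  0.21517302, -0.07528507]), array([[-1.71395799, -1.35144355],
       [ 1.19798468,  0.2350148 ],
       [ 2.47838782,  0.77339726],
       [-0.99672272,  1.23197029]]))
[0.41710626 0.22258638 0.14093108]
[0.40471747 0.21341761 0.26253731]
[0.02, 0.024, 0.279] [-0.002, -0.0, 0.006] rows 2.8/0.0
[-0.0, 0.058, -0.04] [0.0, 0.0, 0.0] rows 0.7/0.0
[0.0, 0.131, -0.064] [0.0, 0.0, 0.0] rows 1.5/0.0
[-0.0, 0.209, -0.066] [0.0, 0.0, 0.0] rows 2.2/0.0
[0.0, 0.284, -0.045] [0.0, 0.0, 0.0] rows 2.9/0.0
[0.0, 0.339, -0.01] [0.0, 0.0, 0.0] rows 3.4/0.0
[0.0, 0.376, 0.026] [0.0, 0.0, 0.0] rows 3.8/0.0
[0.0, 0.398, 0.058] [0.0, 0.0, 0.0] rows 4.0/0.0
[0.0, 0.402, 0.065] [0.0, 0.0, 0.0] rows 4.1/0.0
```

Request:
{"api": "play_rows", "payload": {"plan": [{"slide": [0.02,0.024,0.1],"rot": [0,0,0],"jaw": 0},{"slide": [0.02,0.024,0.2],"rot": [0,0,0],"jaw": 0},{"slide": [0.02,0.024,0.28],"rot": [0,0,0],"jaw": 0},{"slide": [0.02,0.024,0.28],"rot": [0,0,0],"jaw": 0.3},{"slide": [0.02,0.024,0.28],"rot": [0,0,0],"jaw": 0.65},{"slide": [0.02,0.024,0.28],"rot": [0,0,0],"jaw": 0.65},{"slide": [0.02,0.024,0.28],"rot": [0,0,0],"jaw": 0.65}]}}

```text
t: 3.3
tcp_pos: [0.419, 0.22, 0.1256]
tcp_rot: [3.138, -0.001, 1.497]
force: [0.7, 0.4, 0.1]
opening: 0.359
gripper_force: 0.0
```

Run:
```python
from h import *
s=r.state();print(s['t'],s['tcp_pos'],s['tcp_rot'],s['opening'],s['force'],s['gripper_force'])
im=r.camera("wrist");cv2.imwrite("pics/w2.png",im[:,:,::-1])
```

```text
3.3 [0.41899234 0.22002416 0.12563274] [ 3.13793326e+00 -1.45736270e-03  1.49738272e+00] 0.3586010093205487 [0.69110583 0.35177856 0.11663121] 0.0
```

View pics/w2.png

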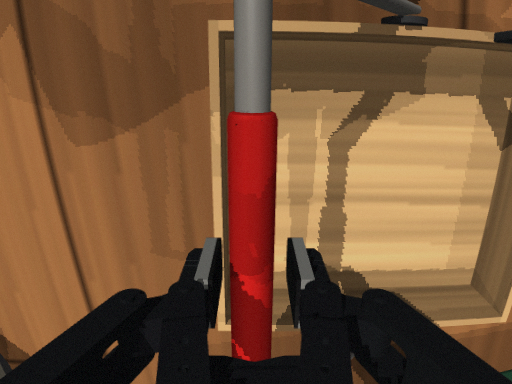

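The bar sits centred between the partly closed pads (column ~252 at rows 240–330), so it is caged. Now I swing it over.

Request:
{"api": "play_rows", "payload": {"plan": [{"slide": [0,0.035,-0.027],"rot": [0,0,0],"jaw": 0.65},{"slide": [0,0.081,-0.05],"rot": [0,0,0],"jaw": 0.65},{"slide": [0,0.131,-0.064],"rot": [0,0,0],"jaw": 0.65},{"slide": [0,0.183,-0.068],"rot": [0,0,0],"jaw": 0.65},{"slide": [0,0.234,-0.061],"rot": [0,0,0],"jaw": 0.65},{"slide": [0,0.284,-0.045],"rot": [0,0,0],"jaw": 0.65},{"slide": [0,0.328,-0.018],"rot": [0,0,0],"jaw": 0.65},{"slide": [0,0.328,-0.018],"rot": [0,0,0],"jaw": 0.65}]}}

```text
t: 4.15
tcp_pos: [0.5831, 0.2073, 0.1313]
tcp_rot: [-3.141, 0.0, 1.497]
force: [-0.4, 0.4, -0.2]
opening: 0.349
gripper_force: 0.0
```

Run:
```python
from h import *
s=r.state();print(s['t'],s['tcp_pos'],s['tcp_rot'],s['opening'],s['force'],s['gripper_force'])
y=np.pi/2-.074
f=R.from_euler('z',-.074).apply([1,0,0])
rel([(bar(q)+[0,0,-.019]+f*d,(np.pi,0,y)) for q,d in ((1.7,.007),(1.8,.009),(1.9,.011),(2.,.013),(2.0,.02))])
```

```text
4.15 [0.58305014 0.20728615 0.13128015] [-3.14123619e+00  2.83005529e-04  1.49657862e+00] 0.3490057086366959 [-0.39050142  0.37755374 -0.2285084 ] 0.0
[0.006, 0.029, 0.017] [-0.0, 0.0, -0.0] rows 0.3/0.0
[0.006, 0.052, 0.035] [-0.0, 0.0, -0.0] rows 0.6/0.0
[0.006, 0.073, 0.055] [-0.0, 0.0, -0.0] rows 0.9/0.0
[0.006, 0.091, 0.076] [-0.0, 0.0, -0.0] rows 1.2/0.0
[0.006, 0.105, 0.076] [-0.0, 0.0, -0.0] rows 1.3/0.0
```

Request:
{"api": "play_rows", "payload": {"plan": [{"slide": [0.006,0.029,0.017],"rot": [0,0,0],"jaw": 0.65},{"slide": [0.006,0.052,0.035],"rot": [0,0,0],"jaw": 0.65},{"slide": [0.006,0.073,0.055],"rot": [0,0,0],"jaw": 0.65},{"slide": [0.006,0.082,0.065],"rot": [0,0,0],"jaw": 0.65},{"slide": [0.006,0.091,0.076],"rot": [0,0,0],"jaw": 0.65},{"slide": [0.006,0.1,0.078],"rot": [0,0,0],"jaw": 0.65},{"slide": [0.006,0.1,0.078],"rot": [0,0,0],"jaw": 0.65}]}}

```text
t: 4.85
tcp_pos: [0.6278, 0.2074, 0.0919]
tcp_rot: [-3.134, 0.001, 1.498]
force: [-14.4, 0.7, -2.1]
opening: 0.355
gripper_force: 7.2
```

Run:
```python
from h import *
s=r.state();print(s['t'],s['tcp_pos'],s['tcp_rot'],s['opening'],s['force'],s['gripper_force'])
im=r.camera("side");d=r.cut_out("handle_grip","side")
k=r.get_calibration("side")
cv2.imwrite("pics/s3.png",cv2.resize(im[180:320,130:280,::-1],None,fx=4,fy=4,interpolation=cv2.INTER_CUBIC))
for x in d[:2]:
  m=x['region'];print(x['score'],x['extent'])
hsv=cv2.cvtColor(im,cv2.COLOR_RGB2HSV);m=(hsv[...,1]>200)&((hsv[...,0]<6)|(hsv[...,0]>174))&(hsv[...,2]>90);m[:205]=0;m[:,300:]=0
yy,xx=np.nonzero(m);print("red",len(xx),xx.mean(),yy.mean(),xx.min(),xx.max())
for q in(1.6,1.7,1.8,1.9,2):print(q,proj(k,bar(q)))
```

```text
4.85 [0.62781509 0.20739035 0.0918513 ] [-3.13356288e+00  6.63781263e-04  1.49841917e+00] 0.3549789740102005 [-14.42702586   0.73151107  -2.1293411 ] 7.245161980390549
0.69 [136.6, 199.8, 227.0, 270.1]
red 82 171.9268292682927 219.3780487804878 155 192
1.6 [[179.03455265 215.55447566]]
1.7 [[177.45208856 215.96875151]]
1.8 [[176.09527117 216.7674295 ]]
1.9 [[174.9714376  217.93215037]]
2 [[174.08524065 219.44183462]]
```

View pics/s3.png

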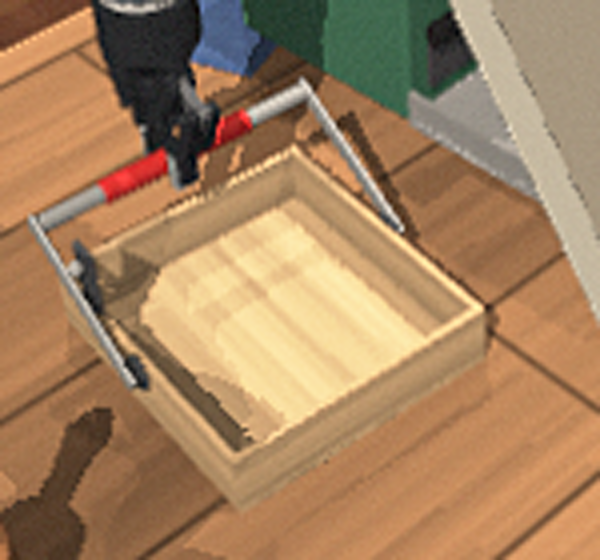

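Request:
{"api": "play_rows", "payload": {"plan": [{"slide": [0,0.008,0.004],"rot": [0,0,0],"jaw": 0.65},{"slide": [0,0.014,0.006],"rot": [0,0,0],"jaw": 0.65},{"slide": [0,0.014,0.006],"rot": [0,0,0],"jaw": 0.65}]}}

```text
t: 5.25
tcp_pos: [0.6284, 0.2074, 0.091]
tcp_rot: [-3.124, 0.001, 1.5]
force: [-49.0, 1.2, 30.3]
opening: 0.352
gripper_force: 24.4
```

Moved 0.6 mm under a 49 N push, so it is at the stop. I back off, open and rise.

Request:
{"api": "play_rows", "payload": {"plan": [{"slide": [0,-0.025,-0.01],"rot": [0,0,0],"jaw": 0.5},{"slide": [0,-0.025,-0.01],"rot": [0,0,0],"jaw": 0},{"slide": [0,-0.025,-0.01],"rot": [0,0,0],"jaw": 0},{"slide": [0,-0.03,-0.1],"rot": [0,0,0],"jaw": 0},{"slide": [0,-0.1,-0.2],"rot": [0,0,0],"jaw": 0},{"slide": [0,-0.2,-0.3],"rot": [0,0,0],"jaw": 0},{"slide": [0,-0.3,-0.4],"rot": [0,0,0],"jaw": 0},{"slide": [0,-0.3,-0.4],"rot": [0,0,0],"jaw": 0}]}}

```text
t: 6.05
tcp_pos: [0.4899, 0.2173, 0.29]
tcp_rot: [3.141, -0.0, 1.497]
force: [0.7, 0.3, 0.5]
opening: 1.005
gripper_force: 0.0
```

Run:
```python
from h import *
s=r.state();print(s['t'],s['tcp_pos'],s['tcp_rot'],s['opening'],s['force'],s['joints'])
im=r.camera("wrist");kw=r.get_calibration("wrist");cv2.imwrite("pics/w4.png",im[:,:,::-1])
def red(im):
  hsv=cv2.cvtColor(im,cv2.COLOR_RGB2HSV);m=(hsv[...,1]>200)&((hsv[...,0]<6)|(hsv[...,0]>174))&(hsv[...,2]>90)
  n,l,st,c=cv2.connectedComponentsWithStats(m.astype(np.uint8));i=1+np.argmax(st[1:,4]);return c[i],st[i]
print(red(im))
for q in(1.6,1.8,1.9,1.95,2):print(q,proj(kw,bar(q)))
# machine down-lean grasp candidates
```

```text
6.05 [0.48990504 0.21730311 0.28995197] [ 3.14073785e+00 -1.23416178e-04  1.49697085e+00] 1.0048611858191225 [0.73670135 0.31172922 0.47263131] [ 2.60950048e-01  2.23895248e-01  1.22279667e-01  1.46833284e+00
 -1.64288557e-04  1.90557183e+00]
(array([389.48665141, 160.63157895]), array([ 372,   97,   36,  131, 2622], dtype=int32))
1.6 [[359.33202328 173.71790884]]
1.8 [[373.86411701 168.81949279]]
1.9 [[378.65190697 166.21120444]]
1.95 [[380.45265908 164.88931626]]
2 [[381.87311437 163.56296045]]
```

View pics/w4.png

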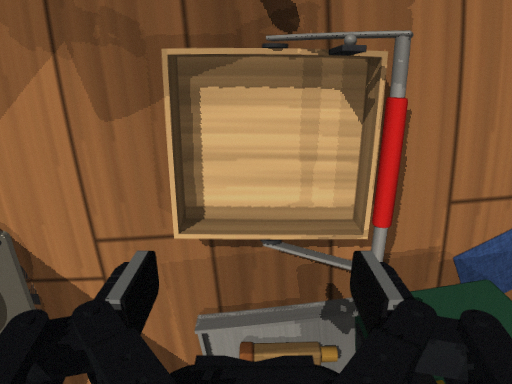

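The handle is seated past the catch, with the bar centre at (389,161) outside the tote's far wall. I refine the tote pose and look at the parts next.

Request:
{"api": "play_rows", "payload": {"plan": [{"slide": [-0.547,-0.18,-0.01],"rot": [0,0,-1],"jaw": 0},{"slide": [-0.547,-0.18,-0.01],"rot": [0,0,-1],"jaw": 0},{"slide": [-0.547,-0.18,-0.01],"rot": [0,0,-1],"jaw": 0},{"slide": [-0.547,-0.18,-0.01],"rot": [0,0,-1],"jaw": 0},{"slide": [-0.547,-0.18,-0.01],"rot": [0,0,-1],"jaw": 0},{"slide": [-0.547,-0.18,-0.01],"rot": [0,0,-1],"jaw": 0},{"slide": [-0.547,-0.18,-0.01],"rot": [0,0,-1],"jaw": 0}]}}

```text
t: 6.8
tcp_pos: [0.3801, -0.0513, 0.294]
tcp_rot: [3.141, 0.002, 2.285]
force: [-0.1, 0.5, 0.3]
opening: 1.002
gripper_force: 0.0
```

```bash
cat >> h.py <<'E'
def lean(psi,p=.611): return (np.pi,p,psi+np.pi)
E
python3 - <<'E'
from h import *
s=r.state();print(s['t'],s['tcp_pos'],s['tcp_rot'],s['joints'])
rel([((.40,-.13,.20),lean(0.0))])
E
```

```text
6.8 [ 0.38013408 -0.05130278  0.29403815] [3.14149701e+00 1.61593841e-03 2.28504966e+00] [-3.53311559e-01 -4.28211106e-02 -1.69419531e-01  1.44273617e+00
 -6.95516989e-04  5.03230848e-01]
[-0.145, -0.073, 0.188] [-0.334, -0.727, -1.055] rows 2.5/6.9
```

Request:
{"api": "play_rows", "payload": {"plan": [{"slide": [-0.145,-0.073,0.1],"rot": [-0.32,-0.7,-1],"jaw": 0},{"slide": [-0.145,-0.073,0.188],"rot": [-0.32,-0.7,-1],"jaw": 0},{"slide": [-0.145,-0.073,0.188],"rot": [-0.32,-0.7,-1],"jaw": 0},{"slide": [-0.145,-0.073,0.188],"rot": [-0.32,-0.7,-1],"jaw": 0},{"slide": [-0.145,-0.073,0.188],"rot": [-0.32,-0.7,-1],"jaw": 0},{"slide": [-0.145,-0.073,0.188],"rot": [-0.32,-0.7,-1],"jaw": 0},{"slide": [-0.145,-0.073,0.188],"rot": [-0.32,-0.7,-1],"jaw": 0},{"slide": [-0.145,-0.073,0.188],"rot": [-0.32,-0.7,-1],"jaw": 0}]}}

```text
t: 7.6
tcp_pos: [0.3996, -0.1283, 0.1994]
tcp_rot: [3.126, 0.589, 3.086]
force: [-0.2, 0.7, -0.2]
opening: 1.001
gripper_force: 0.0
```

Run:
```python
from h import *
s=r.state();print(s['t'],s['tcp_pos'],s['tcp_rot'],s['joints'])
im=r.camera("wrist");k=r.get_calibration("wrist");cv2.imwrite("pics/w5.png",im[:,:,::-1])
for t in("part_a","blank"):print(t,[(round(d["score"],2),np.round(d["extent"]).tolist()) for d in r.recognise(t,"wrist")[:4]])
```

```text
7.6 [ 0.39960879 -0.12829052  0.1994392 ] [3.12620745 0.58896331 3.08610723] [-0.80225097 -0.27736062 -0.74583055  0.65666951  0.39908908 -0.65984629]
part_a [(0.85, [251.0, 92.0, 298.0, 207.0])]
blank [(0.88, [76.0, 110.0, 163.0, 217.0]), (0.6, [157.0, 112.0, 224.0, 217.0]), (0.16, [444.0, 143.0, 510.0, 268.0])]
```

View pics/w5.png

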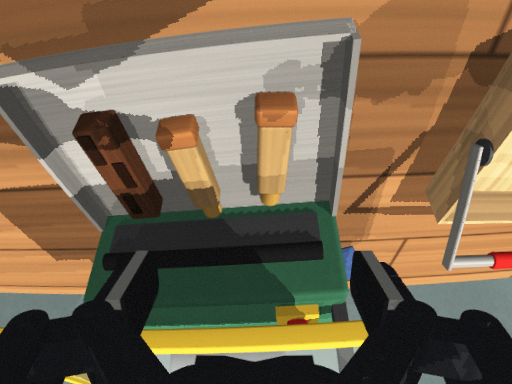

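The wrist view shows, from left to right, the blank (near end at 97,120), a part with its butt at (178,130) and ferrule at (214,215), and a part with its butt at (276,105) and ferrule at (271,200). I fit silhouettes next.

```bash
cat >> h.py <<'E'
from scipy.optimize import minimize
def box(x0,x1,w,z0,z1): return np.array([(x,y,z) for x in(x0,x1) for y in(-w/2,w/2) for z in(z0,z1)])/1e3
PART=[box(-75,-53,38,12,42),box(-53,51,32,12,40),box(50,75,22,15,37)]
def sil(k,p,shape=(384,512),boxes=PART):
    m=np.zeros(shape,np.uint8)
    for b in boxes: cv2.fillConvexPoly(m,cv2.convexHull((proj(k,T(p,b))*16).round().astype(np.int32)),1,shift=4)
    return m>0
def silfit(k,mask,p0,boxes=PART):
    f=lambda v:1-(lambda s:(s&mask).sum()/max((s|mask).sum(),1))(sil(k,np.array(v)*[.01,.01,.1],boxes=boxes))
    p0=np.array(p0)/[.01,.01,.1]
    best=min((minimize(f,p0+d,method='Nelder-Mead',options=dict(initial_simplex=p0+d+np.vstack([[0,0,0],np.eye(3)])))for d in np.array([[0,0,0],[1,.5,.5],[-1,-.5,-.5]])),key=lambda s:s.fun)
    return best.x*[.01,.01,.1],1-best.fun
E
python3 - <<'E'
from h import *
k=r.get_calibration("wrist")
im=r.camera("wrist")
M=[]
for t in("part_a","blank"):
  for d in r.cut_out(t,"wrist"):
    if d['score']>.3: M.append(d['region']); print(t,d['score'],np.round(d['extent']),d['region'].sum())
g=[(.512,-.108,-.115),(.536,-.193,0)]
for m in M:
  cx=np.nonzero(m)[1].mean()
  if cx<150 or cx>320: continue
  p,i=silfit(k,m,g[0] if cx>230 else g[1]);print(cx,p.round(4),i)
# tray refit
L=np.array([(-120,157,36),(-120,-157,36)])/1e3
print("mach cam",proj(k,T(MACH,np.array([(-120,160,36),(-120,-160,36),(-36,-156,212),(-36,156,212)])/1e3)).round().tolist())
E
```

```text
part_a 0.77 [154. 113. 221. 218.] 3624
part_a 0.75 [255.  87. 298. 201.] 3787
part_a 0.57 [426.  52. 511. 269.] 10126
189.75137969094922 [ 0.5433 -0.1963  0.0936] 0.8811086797957695
273.28861895959864 [ 0.5201 -0.1109 -0.0431] 0.9210910862152947
mach cam [[369.0, 31.0], [-15.0, 85.0], [-36.0, 322.0], [407.0, 311.0]]
```

Run:
```python
from h import *
k=r.get_calibration("wrist"); im=cv2.imread("pics/w5.png")
hsv=cv2.cvtColor(im,cv2.COLOR_BGR2HSV); sat=(hsv[...,1]>70)&(hsv[...,0]<30)&(hsv[...,2]>60)
out=cv2.resize(im[80:230,60:360],None,fx=2.6,fy=2.6,interpolation=cv2.INTER_CUBIC)
for g,(a,b) in(((.520,-.111,-.043),(240,310)),((.543,-.196,.094),(152,225))):
  m=np.zeros(sat.shape,bool); m[86:222,a:b]=sat[86:222,a:b]
  n,l,st,c=cv2.connectedComponentsWithStats(m.astype(np.uint8));m=l==1+np.argmax(st[1:,4])
  p,i=silfit(k,m,g);print(m.sum(),p.round(4),round(i,3))
  for bx in PART:
    h=((cv2.convexHull(proj(k,T(p,bx)).astype(np.float32))-[60,80]+.5)*2.6).astype(np.int32);cv2.polylines(out,[h],True,(255,0,255),1)
cv2.imwrite("pics/fit5.png",out)
```

```text
3748 [ 0.5223 -0.1099 -0.0407] 0.926
3576 [ 0.5452 -0.1947  0.0936] 0.876
```

View pics/fit5.png

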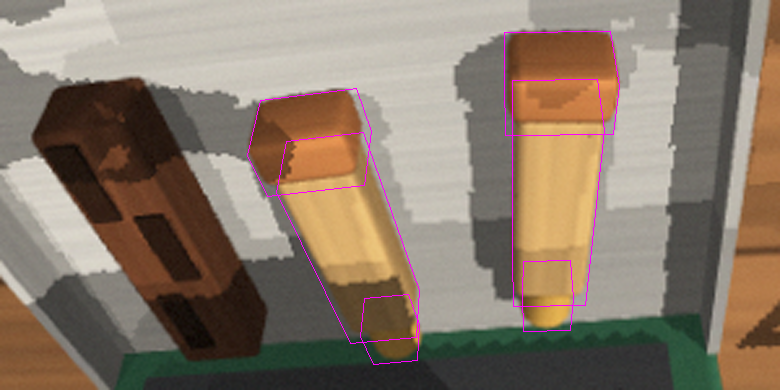

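```bash
cat >> h.py <<'E'
A=(.517,-.110,-.055); B=(.541,-.194,.085)
TOTE=(.5085,.2161,-.0745)
def grasp(p,off,z=.021,back=0.,psi=None):  # TCP pose to hold part p at local offset, retracted by back
    psi=p[2] if psi is None else psi
    e=lean(psi); zt=R.from_euler('xyz',e).apply([0,0,1])
    g=T(p,[[off+.019*np.sin(.611),0,z]])[0]
    return g-back*zt,e
E
python3 - <<'E'
from h import *
s=r.state();print(s['t'],s['tcp_pos'],s['tcp_rot'])
print(grasp(A,-.02))
rel([grasp(A,-.02,back=.1),grasp(A,-.02,back=.03),grasp(A,-.02)])
E
```

```text
7.9 [ 0.4008507  -0.12749685  0.19999914] [3.1253636  0.58779642 3.08739241]
(array([ 0.50791381, -0.10949976,  0.021     ]), (3.141592653589793, 0.611, 3.086592653589793))
[0.027, 0.044, 0.216] [0.021, -0.03, 0.001] rows 2.2/0.2
[0.024, 0.042, 0.356] [0.021, -0.03, 0.001] rows 3.6/0.2
[0.022, 0.041, 0.416] [0.021, -0.03, 0.001] rows 4.2/0.2
```

The fits agree with both views to within about 8 mm, well inside the jaw margin. Approaching part A.

Request:
{"api": "play_rows", "payload": {"plan": [{"slide": [0.026,0.043,0.1],"rot": [0.02,-0.03,0],"jaw": 0.25},{"slide": [0.026,0.043,0.2],"rot": [0.02,-0.03,0],"jaw": 0.25},{"slide": [0.025,0.043,0.28],"rot": [0.02,-0.03,0],"jaw": 0.25},{"slide": [0.024,0.042,0.34],"rot": [0.02,-0.03,0],"jaw": 0.25},{"slide": [0.023,0.041,0.38],"rot": [0.02,-0.03,0],"jaw": 0.25},{"slide": [0.022,0.041,0.4],"rot": [0.02,-0.03,0],"jaw": 0.25},{"slide": [0.022,0.041,0.416],"rot": [0.02,-0.03,0],"jaw": 0.25},{"slide": [0.022,0.041,0.416],"rot": [0.02,-0.03,0],"jaw": 0.25}]}}

```text
t: 8.7
tcp_pos: [0.5079, -0.109, 0.02]
tcp_rot: [3.14, 0.611, 3.087]
force: [-0.6, 0.2, -0.4]
opening: 0.755
gripper_force: 0.0
```

Run:
```python
from h import *
s=r.state();print(s['t'],s['tcp_pos'],s['tcp_rot'],s['force'],s['opening'])
im=r.camera("wrist");cv2.imwrite("pics/w6.png",im[:,:,::-1])
```

```text
8.7 [ 0.50793938 -0.10896096  0.02002034] [3.14029071 0.61052179 3.08748681] [-0.56310627  0.1747092  -0.40067881] 0.7545219598556758
```

View pics/w6.png

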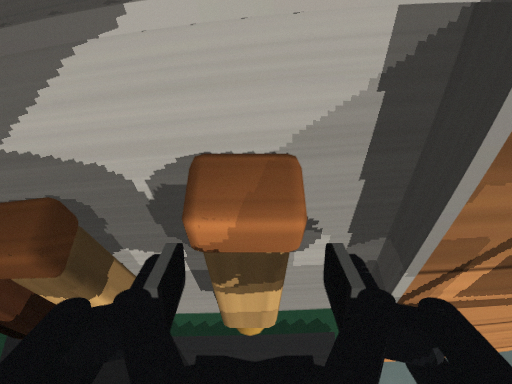

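Part A lies centred between the fingers, with its butt at (245,200). I check its length position by projection before closing.

Run:
```python
from h import *
k=r.get_calibration("wrist")
for dx in(-.01,0,.01,.02): print(dx,proj(k,T((A[0]+dx,A[1],A[2]),np.array([(-75,0,12),(-53,0,42),(-53,0,40),(75,0,27)])/1e3)).round(0).tolist())
m=r.cut_out("part_a","wrist")
for d in m: print(d['score'],d['extent'])
s=r.state();R0=R.from_euler('xyz',s['tcp_rot']);print(proj(k,s['tcp_pos']+R0.apply([[.011,.032,-.006],[-.011,.032,-.006],[.011,.032,-.03]])).round())
```

```text
-0.01 [[246.0, 120.0], [246.0, 240.0], [247.0, 234.0], [250.0, 313.0]]
0 [[249.0, 143.0], [249.0, 254.0], [249.0, 249.0], [251.0, 317.0]]
0.01 [[250.0, 162.0], [250.0, 266.0], [250.0, 261.0], [252.0, 321.0]]
0.02 [[252.0, 180.0], [252.0, 277.0], [252.0, 272.0], [253.0, 325.0]]
0.86 [183.8, 155.8, 304.2, 332.6]
0.62 [0.0, 196.3, 134.5, 306.5]
[[322. 239.]
 [319. 281.]
 [334. 267.]]
```

Request:
{"api": "play_rows", "payload": {"plan": [{"slide": [0,0,0],"rot": [0,0,0],"jaw": 0.6},{"slide": [0,0,0],"rot": [0,0,0],"jaw": 1},{"slide": [0,0,0],"rot": [0,0,0],"jaw": 1},{"slide": [0,0,0],"rot": [0,0,0],"jaw": 1},{"slide": [0,0,0],"rot": [0,0,0],"jaw": 1},{"slide": [0,0,0],"rot": [0,0,0],"jaw": 1}]}}

```text
t: 9.4
tcp_pos: [0.5078, -0.1097, 0.0218]
tcp_rot: [-3.141, 0.614, 3.088]
force: [-3.8, -0.6, 7.5]
opening: 0.365
gripper_force: 60.0
```

Run:
```python
from h import *
s=r.state();print(s['t'],s['opening']*85,s['gripper_force'],s['force'],s['tcp_pos'],s['tcp_rot'])
c=s['tcp_pos'];e=lean(A[2]);e2=lean(TOTE[2])
zt=R.from_euler('xyz',e).apply([0,0,1])
up=c-.1*zt
rel([(c-.03*zt,e),(up,e),(up+[0,.2,0],e),(up+[0,.2,.06],e),(T(TOTE,[[-.01,-.05,.12]])[0],e2),(T(TOTE,[[-.01,-.05,.017]])[0],e2)])
```

```text
9.4 31.045782911064773 59.97827768325806 [-3.81744665 -0.58532202  7.51051519] [ 0.50777314 -0.10966024  0.0218336 ] [-3.1411634   0.61366574  3.08758416]
[-0.0, 0.0, -0.06] [0.0, 0.003, 0.001] rows 0.6/0.0
[-0.001, 0.0, -0.2] [0.0, 0.003, 0.001] rows 2.0/0.0
[0.017, 0.399, -0.213] [0.0, 0.003, 0.001] rows 4.5/0.0
[-0.052, 0.399, -0.311] [0.0, 0.003, 0.001] rows 5.1/0.0
[-0.067, 0.551, -0.193] [0.014, 0.003, 0.021] rows 5.9/0.1
[0.051, 0.551, -0.024] [0.014, 0.003, 0.021] rows 5.5/0.1
```

Request:
{"api": "play_rows", "payload": {"plan": [{"slide": [0,0,-0.03],"rot": [0,0,0],"jaw": 1},{"slide": [0,0,-0.08],"rot": [0,0,0],"jaw": 1},{"slide": [0,0,-0.14],"rot": [0,0,0],"jaw": 1},{"slide": [0,0,-0.2],"rot": [0,0,0],"jaw": 1},{"slide": [0,0,-0.2],"rot": [0,0,0],"jaw": 1}]}}

```text
t: 9.9
tcp_pos: [0.4497, -0.1067, 0.1057]
tcp_rot: [-3.139, 0.616, 3.088]
force: [1.3, -0.1, -1.2]
opening: 0.365
gripper_force: 59.7
```

Run:
```python
from h import *
s=r.state();print(s['t'],s['opening']*85,s['gripper_force'],s['force'],s['tcp_pos'],s['tcp_rot'],s['joints'])
c=s['tcp_pos'];e=lean(A[2]);e2=lean(TOTE[2])
rel([(c+[0,.2,0.01],e),(c+[0.0,.23,.06],e),(T(TOTE,[[-.01,-.05,.14]])[0],e2)])
```

```text
9.9 31.054468005187342 59.65641260147095 [ 1.34442572 -0.08354061 -1.21351823] [ 0.44968831 -0.10665451  0.10573672] [-3.13887731  0.61601751  3.08837038] [-0.61953095 -0.09916082 -0.93511059  0.19502703  0.31277828 -0.47825413]
[0.006, 0.399, -0.03] [-0.002, 0.006, 0.002] rows 4.0/0.0
[-0.049, 0.459, -0.113] [-0.002, 0.006, 0.002] rows 4.8/0.0
[-0.089, 0.551, -0.022] [0.012, 0.006, 0.022] rows 5.6/0.1
```

Request:
{"api": "play_rows", "payload": {"plan": [{"slide": [0,0.07,-0.02],"rot": [0,0,0],"jaw": 1},{"slide": [0,0.15,-0.03],"rot": [0,0,0],"jaw": 1},{"slide": [0,0.24,-0.03],"rot": [0,0,0],"jaw": 1},{"slide": [0.006,0.33,-0.03],"rot": [0,0,0],"jaw": 1},{"slide": [0.0,0.4,-0.04],"rot": [0,0,0],"jaw": 1},{"slide": [-0.049,0.46,-0.11],"rot": [0,0,0.01],"jaw": 1},{"slide": [-0.089,0.551,-0.022],"rot": [0,0,0.02],"jaw": 1},{"slide": [-0.089,0.551,-0.022],"rot": [0,0,0.02],"jaw": 1}]}}

```text
t: 10.7
tcp_pos: [0.4975, 0.1706, 0.1391]
tcp_rot: [3.127, 0.617, 3.069]
force: [0.4, -0.2, -1.4]
opening: 0.36
gripper_force: 60.0
```

Run:
```python
from h import *
s=r.state();print(s['t'],s['opening']*85,s['gripper_force'],s['force'],s['tcp_pos'],s['tcp_rot'],s['joints'])
im=r.camera("wrist");k=r.get_calibration("wrist")
# expected: part centre in tote vs image
cv2.imwrite("pics/w7.png",im[:,:,::-1]); sd=r.camera("side");cv2.imwrite("pics/s7.png",np.hstack([cv2.resize(im,(400,300)),cv2.resize(sd[180:330,100:300],(400,300))])[:,:,::-1])
e2=lean(TOTE[2]);rel([(T(TOTE,[[-.005,-.05,z]])[0],e2) for z in(.08,.04,.0185)])
```

```text
10.7 30.60920980637926 59.97064411640167 [ 0.40666224 -0.19078849 -1.4166736 ] [0.49751376 0.17064839 0.13912053] [3.12684941 0.61726149 3.06874451] [ 0.27387574 -0.01196708 -0.75694674  0.23296848 -0.18383531  0.28573217]
[0.058, -0.006, 0.097] [0.017, 0.0, 0.004] rows 1.1/0.1
[0.104, -0.006, 0.162] [0.017, 0.0, 0.004] rows 1.9/0.1
[0.128, -0.007, 0.197] [0.017, 0.0, 0.004] rows 2.4/0.1
```

View pics/s7.png

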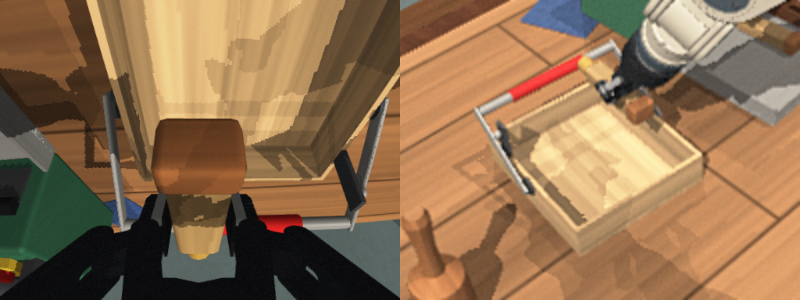

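Part A is held level, with its butt toward the robot, over the tote's right half. I shift it 13 mm back to stay clear of the bar, then lower it.

Request:
{"api": "play_rows", "payload": {"plan": [{"slide": [0.03,-0.006,0.0],"rot": [0.017,0,0],"jaw": 1},{"slide": [0.05,-0.006,0.04],"rot": [0.017,0,0],"jaw": 1},{"slide": [0.079,-0.006,0.082],"rot": [0.017,0,0],"jaw": 1},{"slide": [0.105,-0.006,0.118],"rot": [0.017,0,0],"jaw": 1},{"slide": [0.125,-0.006,0.147],"rot": [0.017,0,0],"jaw": 1},{"slide": [0.138,-0.006,0.166],"rot": [0.017,0,0],"jaw": 1},{"slide": [0.147,-0.006,0.179],"rot": [0.017,0,0],"jaw": 1},{"slide": [0.147,-0.006,0.179],"rot": [0.017,0,0],"jaw": 1}]}}

```text
t: 11.6
tcp_pos: [0.485, 0.1649, 0.0202]
tcp_rot: [-3.138, 0.609, 3.068]
force: [-0.2, -0.0, -1.1]
opening: 0.363
gripper_force: 60.0
```

Run:
```python
from h import *
s=r.state();print(s['t'],s['opening']*85,s['gripper_force'],s['force'],s['ft_torque'],s['tcp_pos'],s['tcp_rot'])
e2=lean(TOTE[2]);rel([(T(TOTE,[[-.018,-.05,z]])[0],e2) for z in(.0185,.016)])
im=r.camera("side");k=r.get_calibration("side")
for d in r.recognise("part_a","side"): print(d['score'],d['extent'])
print(proj(k,T(TOTE,np.array([(-79,-50,20),(71,-50,20)])/1e3)))
```

```text
11.6 30.865718060717324 59.962066411972046 [-0.15880497 -0.03095377 -1.09659813] [ 0.00835785  0.55791352 -0.0091557 ] [0.48499886 0.16492024 0.02018322] [-3.13837446  0.60864968  3.06797993]
[-0.001, 0.006, 0.005] [-0.003, -0.003, 0.001] rows 0.1/0.0
[0.002, 0.006, 0.009] [-0.003, -0.003, 0.001] rows 0.1/0.0
0.74 [198.2, 235.4, 236.5, 272.3]
[[226.48746042 267.15237052]
 [197.10175716 240.35672953]]
```

Request:
{"api": "play_rows", "payload": {"plan": [{"slide": [0.002,0,0.003],"rot": [0,0,0],"jaw": 1},{"slide": [0.004,0,0.005],"rot": [0,0,0],"jaw": 1},{"slide": [0.005,0,0.006],"rot": [0,0,0],"jaw": 1}]}}

```text
t: 12.0
tcp_pos: [0.4859, 0.1659, 0.0182]
tcp_rot: [-3.14, 0.612, 3.068]
force: [0.1, 0.7, -1.0]
opening: 0.363
gripper_force: 60.0
```

Request:
{"api": "play_rows", "payload": {"plan": [{"slide": [0.003,0,0.004],"rot": [0,0,0],"jaw": 1},{"slide": [0.005,0,0.007],"rot": [0,0,0],"jaw": 1},{"slide": [0.005,0,0.007],"rot": [0,0,0],"jaw": 1}]}}

```text
t: 12.3
tcp_pos: [0.4872, 0.1661, 0.0158]
tcp_rot: [-3.141, 0.617, 3.067]
force: [-10.0, -1.4, 23.4]
opening: 0.36
gripper_force: 63.3
```

Request:
{"api": "play_rows", "payload": {"plan": [{"slide": [-0.002,0,-0.003],"rot": [0,0,0],"jaw": 0.8},{"slide": [-0.002,0,-0.003],"rot": [0,0,0],"jaw": 0.45},{"slide": [-0.002,0,-0.003],"rot": [0,0,0],"jaw": 0.4},{"slide": [-0.002,0,-0.003],"rot": [0,0,0],"jaw": 0.4},{"slide": [-0.02,0,-0.04],"rot": [0,0,0],"jaw": 0.4},{"slide": [-0.06,0,-0.1],"rot": [0,0,0],"jaw": 0.4},{"slide": [-0.1,0,-0.18],"rot": [0,0,0],"jaw": 0.4},{"slide": [-0.13,0,-0.26],"rot": [0,0,0],"jaw": 0.3}]}}

```text
t: 13.1
tcp_pos: [0.4642, 0.1676, 0.1591]
tcp_rot: [-3.14, 0.612, 3.068]
force: [0.3, 0.6, -1.2]
opening: 0.699
gripper_force: 0.0
```

Run:
```python
from h import *
s=r.state();print(s['t'],s['opening'],s['force'],s['tcp_pos'],s['tcp_rot'],s['joints'])
r.camera("side");k=r.get_calibration("side")
for d in r.recognise("part_a","side"): print(d['score'],d['extent'])
c=s['tcp_pos']
# to hover in front of B: via y moves at z~.2
g=grasp(B,-.025,back=.13);print(g)
rel([((.41,.0,.20),lean(0)),((g[0]),g[1])])
```

```text
13.1 0.6992219376118399 [ 0.34364238  0.55741492 -1.22455636] [0.46423595 0.16756821 0.15906741] [-3.13970279  0.61157375  3.06788369] [ 0.30471202 -0.08630486 -0.75678426  0.32338221 -0.2155452   0.31482901]
0.79 [193.9, 238.3, 233.7, 272.7]
0.53 [273.4, 189.0, 303.4, 207.7]
(array([ 0.45264092, -0.20152866,  0.12747972]), (3.141592653589793, 0.611, 3.226592653589793))
[0.028, -0.344, -0.11] [-0.053, 0.012, -0.078] rows 3.6/0.5
[0.018, -0.74, 0.074] [-0.115, 0.012, -0.167] rows 7.4/1.1
```

Request:
{"api": "play_rows", "payload": {"plan": [{"slide": [0.02,-0.08,0.0],"rot": [0,0,0],"jaw": 0.25},{"slide": [0.05,-0.17,0.01],"rot": [0,0,0],"jaw": 0.25},{"slide": [0.09,-0.26,0.016],"rot": [-0.03,0,-0.05],"jaw": 0.25},{"slide": [0.092,-0.344,0.016],"rot": [-0.053,0.012,-0.078],"jaw": 0.25},{"slide": [0.07,-0.44,0.03],"rot": [-0.08,0.012,-0.1],"jaw": 0.25},{"slide": [0.05,-0.54,0.05],"rot": [-0.1,0.012,-0.14],"jaw": 0.25},{"slide": [0.03,-0.64,0.06],"rot": [-0.115,0.012,-0.167],"jaw": 0.25},{"slide": [0.018,-0.73,0.06],"rot": [-0.115,0.012,-0.167],"jaw": 0.25}]}}

```text
t: 14.0
tcp_pos: [0.4438, -0.1647, 0.1263]
tcp_rot: [-3.139, 0.603, -3.055]
force: [1.9, 1.2, -0.5]
opening: 0.75
gripper_force: 0.0
```

Run:
```python
from h import *
im=r.camera("wrist")
s=r.state();k=r.get_calibration("wrist");print(s['t'],s['opening'],s['force'],s['tcp_pos'],s['tcp_rot'],s['joints'])
for t in("part_a","blank"):
  for d in r.cut_out(t,"wrist"):
    print(t,d['score'],np.round(d['extent']))
    if d['score']>.4:
      p,i=silfit(k,d['region'],B);print(p.round(4),i)
print("tcp px",proj(k,s['tcp_pos']))
rel([grasp(B,-.022,back=b) for b in (.13,.08,.03,0)])
```

```text
14.05 0.7467791278203321 [ 4.3477496  -7.70100274  2.18455029] [ 0.44573455 -0.17278865  0.12770332] [-3.13267017  0.60403838 -3.05688077] [-0.83713496 -0.05175644 -0.79387961  0.42621988  0.46352398 -0.82285814]
part_a 0.71 [167. 121. 230. 249.]
[ 0.5474 -0.2053  0.0847] 0.9027329825157019
blank 0.82 [ 49. 106. 155. 241.]
[ 0.541 -0.194  0.085] 0.0
tcp px [[250.79073798 253.07936789]]
[-0.016, -0.072, 0.008] [-0.006, -0.012, -0.005] rows 0.7/0.1
[-0.017, -0.071, 0.107] [-0.006, -0.012, -0.005] rows 1.3/0.1
[-0.018, -0.071, 0.207] [-0.006, -0.012, -0.005] rows 2.2/0.1
[-0.018, -0.071, 0.267] [-0.006, -0.012, -0.005] rows 2.8/0.1
```

Request:
{"api": "play_rows", "payload": {"plan": [{"slide": [-0.016,-0.06,0.0],"rot": [0,-0.012,0],"jaw": 0.25},{"slide": [-0.016,-0.06,0.0],"rot": [0,-0.012,0],"jaw": 0.25},{"slide": [-0.016,-0.06,0.0],"rot": [0,-0.012,0],"jaw": 0.25}]}}

```text
t: 14.45
tcp_pos: [0.453, -0.1906, 0.1304]
tcp_rot: [-3.141, 0.61, -3.056]
force: [0.2, 1.2, -0.5]
opening: 0.751
gripper_force: 0.0
```

Run:
```python
from h import *
k=r.get_calibration("wrist");im=r.camera("wrist")
s=r.state();print(s['t'],s['opening'],s['force'],s['tcp_pos'],s['tcp_rot'])
for d in r.cut_out("part_a","wrist"):
    print(d['score'],np.round(d['extent']))
    if d['score']>.4:
      p,i=silfit(k,d['region'],B);print(p.round(4),i)
rel([grasp(B,-.022,back=b) for b in (.08,.03,0)])
```

```text
14.5 0.749093265881311 [-0.45722274  0.35086495  0.46556225] [ 0.45282709 -0.19003485  0.13043389] [-3.14079499  0.61039561 -3.05558507]
0.91 [203. 111. 260. 237.]
[ 0.5438 -0.1954  0.104 ] 0.9122001020929046
[0.001, -0.023, 0.107] [-0.0, -0.001, 0.002] rows 1.1/0.0
[0.001, -0.023, 0.207] [-0.0, -0.001, 0.002] rows 2.1/0.0
[0.001, -0.023, 0.267] [-0.0, -0.001, 0.002] rows 2.7/0.0
```

Request:
{"api": "play_rows", "payload": {"plan": [{"slide": [0.001,-0.024,0.06],"rot": [0,0,-0.01],"jaw": 0.25},{"slide": [0.001,-0.025,0.13],"rot": [0,0,-0.01],"jaw": 0.25},{"slide": [0.001,-0.025,0.19],"rot": [0,0,-0.01],"jaw": 0.25},{"slide": [0.001,-0.025,0.235],"rot": [0,0,-0.01],"jaw": 0.25},{"slide": [0.001,-0.025,0.26],"rot": [0,0,-0.01],"jaw": 0.25},{"slide": [0.001,-0.025,0.268],"rot": [0,0,-0.01],"jaw": 0.25},{"slide": [0.001,-0.025,0.268],"rot": [0,0,-0.01],"jaw": 0.25}]}}

```text
t: 15.25
tcp_pos: [0.5304, -0.1964, 0.0209]
tcp_rot: [-3.135, 0.611, -3.045]
force: [-0.3, 0.7, 0.1]
opening: 0.748
gripper_force: 0.0
```

Run:
```python
from h import *
k=r.get_calibration("wrist");im=r.camera("wrist")
s=r.state();print(s['t'],s['opening'],s['force'],s['tcp_pos'],s['tcp_rot'])
for d in r.cut_out("part_a","wrist"): print(d['score'],np.round(d['extent']))
for x in(.535,.54,.545,.55): print(x,proj(k,T((x,-.195,.095),np.array([(-75,-19,12),(-75,19,12),(-53,0,42),(75,0,27)])/1e3)).round(0).tolist())
R0=R.from_euler('xyz',s['tcp_rot']);print(proj(k,s['tcp_pos']+R0.apply([[.0,.032,0],[0,-.032,0]])).round())
```

```text
15.3 0.7497741438076512 [0.88369033 0.46873569 0.42740431] [ 0.53042294 -0.19689662  0.02148587] [-3.13369118  0.61129724 -3.0448685 ]
0.57 [182. 152. 307. 332.]
0.535 [[194.0, 131.0], [311.0, 132.0], [252.0, 246.0], [253.0, 315.0]]
0.54 [[194.0, 142.0], [307.0, 142.0], [250.0, 253.0], [253.0, 317.0]]
0.545 [[195.0, 152.0], [304.0, 153.0], [249.0, 260.0], [252.0, 319.0]]
0.55 [[196.0, 162.0], [301.0, 162.0], [248.0, 265.0], [251.0, 321.0]]
[[317. 254.]
 [182. 254.]]
```

The part is centred at x≈0.545, so the grasp falls about 25 mm behind mid-length. Closing.

Request:
{"api": "play_rows", "payload": {"plan": [{"slide": [0,0,0],"rot": [0,0,0],"jaw": 0.6},{"slide": [0,0,0],"rot": [0,0,0],"jaw": 1},{"slide": [0,0,0],"rot": [0,0,0],"jaw": 1},{"slide": [0,0,0],"rot": [0,0,0],"jaw": 1},{"slide": [0,0,0],"rot": [0,0,0],"jaw": 1},{"slide": [0,0,0],"rot": [0,0,0],"jaw": 1}]}}

```text
t: 15.95
tcp_pos: [0.5308, -0.1981, 0.0222]
tcp_rot: [-3.132, 0.613, -3.045]
force: [-3.2, -0.5, 7.6]
opening: 0.362
gripper_force: 60.0
```

Request:
{"api": "play_rows", "payload": {"plan": [{"slide": [0,0,-0.03],"rot": [0,0,0],"jaw": 1},{"slide": [0,0,-0.08],"rot": [0,0,0],"jaw": 1},{"slide": [0,0,-0.14],"rot": [0,0,0],"jaw": 1},{"slide": [0,0,-0.21],"rot": [0,0,0],"jaw": 1},{"slide": [0,0,-0.21],"rot": [0,0,0],"jaw": 1},{"slide": [0,0,-0.21],"rot": [0,0,0],"jaw": 1}]}}

```text
t: 16.55
tcp_pos: [0.4704, -0.2032, 0.1079]
tcp_rot: [-3.131, 0.612, -3.046]
force: [-0.3, 1.1, -1.3]
opening: 0.357
gripper_force: 59.8
```

Run:
```python
from h import *
s=r.state();print(s['t'],s['opening']*85,s['gripper_force'],s['force'],s['tcp_pos'],s['tcp_rot'])
r.camera("wrist")
for d in r.recognise("part_a","wrist"): print(d['score'],np.round(d['extent']))
e=lean(.0);e2=lean(TOTE[2])
rel([((.45,-.05,.115),e),((.45,.07,.13),e2),((.48,.15,.17),e2),(T(TOTE,[[-.018,.05,.15]])[0],e2)])
```

```text
16.55 30.35699494408803 59.79416370391846 [-0.3303391   1.07985007 -1.33703242] [ 0.4704076  -0.20319028  0.10793839] [-3.13135428  0.6124896  -3.04582659]
0.61 [189. 147. 314. 329.]
0.58 [501. 227. 512. 253.]
[-0.0, 0.307, -0.023] [0.06, 0.0, 0.099] rows 3.1/0.6
[-0.036, 0.546, -0.036] [0.114, 0.0, 0.177] rows 5.5/1.1
[-0.143, 0.699, -0.06] [0.114, 0.0, 0.177] rows 7.2/1.1
[-0.162, 0.931, 0.0] [0.114, 0.0, 0.177] rows 9.4/1.1
```

Request:
{"api": "play_rows", "payload": {"plan": [{"slide": [0,0.07,-0.01],"rot": [0,0,0.02],"jaw": 1},{"slide": [0,0.15,-0.02],"rot": [0.03,0,0.05],"jaw": 1},{"slide": [0,0.24,-0.023],"rot": [0.05,0,0.08],"jaw": 1},{"slide": [0,0.33,-0.025],"rot": [0.07,0,0.1],"jaw": 1},{"slide": [-0.02,0.42,-0.03],"rot": [0.09,0,0.14],"jaw": 1},{"slide": [-0.036,0.51,-0.036],"rot": [0.114,0,0.177],"jaw": 1},{"slide": [-0.1,0.6,-0.05],"rot": [0.114,0,0.177],"jaw": 1},{"slide": [-0.14,0.69,-0.06],"rot": [0.114,0,0.177],"jaw": 1}]}}

```text
t: 17.45
tcp_pos: [0.4746, 0.1298, 0.163]
tcp_rot: [-3.141, 0.611, 3.068]
force: [1.7, -1.7, -0.9]
opening: 0.356
gripper_force: 59.9
```

Run:
```python
from h import *
s=r.state();print(s['t'],s['opening']*85,s['gripper_force'],s['force'],s['tcp_pos'],s['tcp_rot'])
e2=lean(TOTE[2])
rel([(T(TOTE,[[-.018,.05,z]])[0],e2) for z in(.14,.08,.05)])
```

```text
17.45 30.278142525864283 59.85784649848938 [ 1.66566921 -1.67149187 -0.85428924] [0.47455252 0.12977535 0.16300299] [-3.14136984  0.61140951  3.06802354]
[0.011, 0.277, 0.049] [0.0, 0.001, 0.001] rows 2.8/0.0
[0.08, 0.277, 0.147] [0.0, 0.001, 0.001] rows 3.2/0.0
[0.114, 0.277, 0.196] [0.0, 0.001, 0.001] rows 3.6/0.0
```

Request:
{"api": "play_rows", "payload": {"plan": [{"slide": [0.0,0.08,0.01],"rot": [0,0,0],"jaw": 1},{"slide": [0.0,0.16,0.03],"rot": [0,0,0],"jaw": 1},{"slide": [0.011,0.255,0.045],"rot": [0,0,0],"jaw": 1},{"slide": [0.04,0.255,0.09],"rot": [0,0,0],"jaw": 1},{"slide": [0.08,0.255,0.147],"rot": [0,0,0],"jaw": 1},{"slide": [0.11,0.255,0.19],"rot": [0,0,0],"jaw": 1},{"slide": [0.11,0.255,0.19],"rot": [0,0,0],"jaw": 1},{"slide": [0.11,0.255,0.19],"rot": [0,0,0],"jaw": 1}]}}

```text
t: 18.25
tcp_pos: [0.4936, 0.254, 0.053]
tcp_rot: [-3.14, 0.61, 3.069]
force: [0.8, -0.3, -1.4]
opening: 0.364
gripper_force: 59.9
```

Run:
```python
from h import *
s=r.state();print(s['t'],s['opening']*85,s['gripper_force'],s['force'],s['tcp_pos'],s['tcp_rot'])
e2=lean(TOTE[2])
rel([(T(TOTE,[[-.018,.05,z]])[0],e2) for z in(.035,.02,.0185,.0155)])
```

```text
18.25 30.918620662218263 59.93938207626343 [ 0.83480301 -0.3472724  -1.35935005] [0.49363852 0.25398214 0.05304757] [-3.14000293  0.60989409  3.06890715]
[0.021, 0.027, 0.029] [-0.001, -0.001, 0.002] rows 0.4/0.0
[0.038, 0.027, 0.054] [-0.001, -0.001, 0.002] rows 0.7/0.0
[0.04, 0.027, 0.056] [-0.001, -0.001, 0.002] rows 0.7/0.0
[0.044, 0.027, 0.061] [-0.001, -0.001, 0.002] rows 0.8/0.0
```

Request:
{"api": "play_rows", "payload": {"plan": [{"slide": [0.01,0.027,0.014],"rot": [0,0,0],"jaw": 1},{"slide": [0.021,0.027,0.029],"rot": [0,0,0],"jaw": 1},{"slide": [0.03,0.027,0.042],"rot": [0,0,0],"jaw": 1},{"slide": [0.037,0.027,0.052],"rot": [0,0,0],"jaw": 1},{"slide": [0.041,0.027,0.057],"rot": [0,0,0],"jaw": 1},{"slide": [0.043,0.027,0.06],"rot": [0,0,0],"jaw": 1},{"slide": [0.043,0.027,0.06],"rot": [0,0,0],"jaw": 1}]}}

```text
t: 18.95
tcp_pos: [0.4946, 0.2671, 0.0169]
tcp_rot: [-3.141, 0.612, 3.068]
force: [0.3, 0.3, -1.6]
opening: 0.362
gripper_force: 60.1
```

Request:
{"api": "play_rows", "payload": {"plan": [{"slide": [0.001,0,0.002],"rot": [0,0,0],"jaw": 1},{"slide": [0.003,0,0.004],"rot": [0,0,0],"jaw": 1},{"slide": [0.003,0,0.004],"rot": [0,0,0],"jaw": 1}]}}

```text
t: 19.25
tcp_pos: [0.4954, 0.2674, 0.0162]
tcp_rot: [3.141, 0.616, 3.067]
force: [-5.0, -1.1, 12.2]
opening: 0.36
gripper_force: 61.7
```

Request:
{"api": "play_rows", "payload": {"plan": [{"slide": [-0.001,0,-0.002],"rot": [0,0,0],"jaw": 0.8},{"slide": [-0.001,0,-0.002],"rot": [0,0,0],"jaw": 0.45},{"slide": [-0.001,0,-0.002],"rot": [0,0,0],"jaw": 0.4},{"slide": [-0.001,0,-0.002],"rot": [0,0,0],"jaw": 0.4},{"slide": [-0.02,0,-0.04],"rot": [0,0,0],"jaw": 0.4},{"slide": [-0.06,0,-0.1],"rot": [0,0,0],"jaw": 0.4},{"slide": [-0.12,0,-0.2],"rot": [0,0,0],"jaw": 0.4},{"slide": [-0.2,0,-0.3],"rot": [0,0,0],"jaw": 0.3}]}}

```text
t: 20.05
tcp_pos: [0.4881, 0.2673, 0.1739]
tcp_rot: [-3.141, 0.611, 3.068]
force: [0.9, 1.3, -0.3]
opening: 0.701
gripper_force: 0.0
```

Request:
{"api": "play_rows", "payload": {"plan": [{"slide": [-0.04,0,-0.06],"rot": [0,0,0],"jaw": 0.3},{"slide": [-0.04,0,-0.06],"rot": [0,0,0],"jaw": 0.3},{"slide": [-0.04,0,-0.06],"rot": [0,0,0],"jaw": 0.3}]}}

```text
t: 20.35
tcp_pos: [0.4883, 0.2678, 0.2092]
tcp_rot: [3.14, 0.613, 3.067]
force: [-0.4, -0.6, -2.0]
opening: 0.699
gripper_force: 0.0
```

Run:
```python
from h import *
s=r.state();print(s['t'],s['opening'],s['gripper_force'],s['force'],s['tcp_pos'])
L=TOTE
F=[[b-[0,0,.006] for b in PART]][0]
for c in("wrist","scene","side"):
  k=r.get_calibration(c);im=r.camera(c);print(c)
  for t in("part_a","blank","handle_grip","jar","mallet"):
    print(t,[(round(d["score"],2),np.round(d["extent"]).tolist()) for d in r.recognise(t,c)[:3] if d['score']>.3])
  for y in(-.05,.05):
    q=T(TOTE,[[-.005,y,0]])[0];m=sil(k,(q[0],q[1],TOTE[2]),boxes=F);yy,xx=np.nonzero(m);print("exp",[xx.min(),yy.min(),xx.max(),yy.max()] if len(xx) else None)
  print("bar q2",proj(k,bar(2.0)).round())
  if c!="side":
    for d in r.cut_out("part_a",c):
      p,i=silfit(k,d['region'],(*T(TOTE,[[-.005,-.05 if d is None else .05,0]])[0][:2],TOTE[2]),boxes=F) if 0 else (0,0)
```

```text
20.35 0.6985790273173182 0.0 [-0.42256088 -0.60950058 -2.0321961 ] [0.48834912 0.26782727 0.20923519]
wrist
part_a [(0.94, [90.0, 2.0, 165.0, 130.0]), (0.56, [227.0, 0.0, 280.0, 133.0])]
blank []
handle_grip [(0.71, [48.0, 75.0, 340.0, 236.0])]
jar []
mallet []
exp [np.int64(85), np.int64(0), np.int64(169), np.int64(133)]
exp [np.int64(224), np.int64(0), np.int64(278), np.int64(132)]
bar q2 [[200. 223.]]
scene
part_a [(0.85, [228.0, 267.0, 268.0, 280.0]), (0.74, [230.0, 238.0, 269.0, 252.0])]
blank [(0.62, [254.0, 120.0, 262.0, 134.0])]
handle_grip [(0.79, [207.0, 218.0, 246.0, 293.0])]
jar [(0.66, [246.0, 59.0, 260.0, 88.0])]
mallet [(0.96, [251.0, 336.0, 278.0, 362.0])]
exp [np.int64(226), np.int64(239), np.int64(269), np.int64(252)]
exp [np.int64(224), np.int64(267), np.int64(268), np.int64(280)]
bar q2 [[211. 252.]]
side
part_a [(0.65, [197.0, 238.0, 234.0, 273.0]), (0.58, [167.0, 253.0, 205.0, 289.0])]
blank [(0.44, [136.0, 211.0, 250.0, 309.0])]
handle_grip [(0.71, [134.0, 213.0, 229.0, 274.0]), (0.37, [189.0, 127.0, 338.0, 244.0])]
jar [(0.78, [339.0, 151.0, 359.0, 176.0])]
mallet [(0.85, [100.0, 286.0, 138.0, 349.0])]
exp [np.int64(194), np.int64(236), np.int64(232), np.int64(274)]
exp [np.int64(167), np.int64(251), np.int64(205), np.int64(291)]
bar q2 [[173. 219.]]
```

Both parts show flat at their expected places in all three views. The handle is still at its stop, and the bystanders are unmoved.

```bash
python3 -c "
from bench import r
print(r.sign_off())"
```

```text
the job is handed in; nothing more can be done
None
```

The job is done and handed in at about 21 s: the carry handle is seated at its far stop, both finished tool handles lie flat in the tote, and the blank, jar and mallet were left alone; the sign-off gave no verdict.

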